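# Clock the adjustable shim against the sprung bar

### The arm

A 7-joint arm with a two-finger parallel gripper is mounted at the origin on the work surface. World frame = base frame: x ahead of the robot, y to its left, z up, the work surface at z = 0. Lengths are in m, angles in rad, forces in N, time in s.
With the tool pointing down it reaches from about 0.425 to 0.825 m from the base axis. Payload 3.6 kg.
Tool frame: the origin (TCP) lies midway between the tips of the shut fingers; the grasp point (between the pads) lies 19 mm behind it; z points along the fingers, y is the line along which they close (so a half turn about z gives the same grasp; the last joint's range is limited). The gripper opens to 85 mm and grips with 20 to 120 N. Pads are 22 mm wide; open, the fingers measure 114 mm over their backs; the gripper's body (76 mm by 85 mm) begins 54 mm behind the grasp point. The pads swing forward as they close: fully open they stand 13 mm farther back than shut.
Start: joints at [1.093, 0.615, -0.013, 1.423, 0.008, 1.103, -0.04], TCP at [0.283, -0.585, 0.231] pointing down, gripper open.
Joint ranges: [-3.12, 3.12], [-0.3, 2.06], [-1.34, 1.32], [0.26, 2.42], [-1.36, 4.5], [0.01, 1.98], [-2.84, 2.84]. Speed limits (rad/s): [2.79, 2.79, 3.14, 3.14, 3.14, 3.14, 3.14].

### API

Orientations are given as a rotation vector (axis times angle).
In Python, from cell import bot, optics gives the robot as it stands. The module is installed in compiled form; this text tells all that it offers.
- The arm moves only by the tool carry_out, never from a script. Its argument "steps" is a list of rows, each an object of numbers: "jaw": the finger opening in mm, from 0 to 85.4; "x", "y", "z": the shift along the tool's x, y, z in mm; "spin": the turn about the tool's z in rad. A call has 1 to 20 rows; each row shifts and turns the commanded pose from where the row before left it, along the tool's axes as they then stand; what a row does not reach is not made up. A row lasts 1/12 s, in which the tool goes at most 41.7 mm and 7.16 degrees, less where a joint would pass 70% of its speed; a pose out of reach is approached as far as the arm can. A call with a gripper value outside its range is refused whole. The fingers move at their own pace and stop on an object; the grip force is fixed at half the most. Time passes only in rows, so rows that do not move let the fingers close. It gives the time, the measured TCP pose, the force, the opening and the grip force at its end, in the units of the state.
- bot.state(): the state, without advancing time (a new reading comes with each control period).
- optics.grab_frame(name): name is "scene" or "top" or "wrist"; returns the picture (420x560x3 uint8, blue, green, red); there is no depth.
- optics.camera_model(name): a dict with "intrinsics" (3x3 intrinsics, pixels), "world_from_camera" (4x4, takes a point from camera to world coordinates). Camera axes: x right, y down, z forward; pixel columns grow to the right and rows downward; lengths in m; the calibration is good to about 2 mm. A picture is of the moment at which its call begins: read the wrist's pose just before it. camera_model takes no time and is no camera call; for the wrist camera it gives the pose at the moment of the call.
- bot.close_job(): hands the job in; it is judged then, once.
The state is a dict: "time_s": time; "joints": joint angles; "joint_vel": joint speeds; "effort": joint torques, N m; "ee_pos": TCP position; "orientation": TCP orientation; "contact_force": force on the tool from outside, world axes, zero at the start; "ft_torque": the same for the moment, N m; "width": opening from 0.0 (shut) to 1.0 (fully open); "gripper_force": force on a finger pad.
Only numpy, scipy, OpenCV 4.12 (cv2) and the standard library are available. Lean on these libraries where they do the work, as an engineer would, in place of code of your own. Each camera call takes 0.05 s, during which the arm holds its last target. There are 200 camera calls.

### The job

On the clocking jig, turn the flat-edged adjustable shim with a fingertip pressed lightly on its top plate, whose height you must feel for, until its flat lies flush against the sprung alignment bar and the bar is fully home. Then swing the hold-down arm over the shim as far as it goes, and let go. Never press on the shim harder than about 20 N, keep it flat on its platen, and leave the other things on the bench alone.

Things in the scene. Friction and masses are not known exactly. Their poses are not given: they have to be found in the camera images.
- jig: Clocking jig, bolted down: dark steel base plate with a platen, bar and hold-down on it. Origin at table height on the platen's axis; z up, +x from that axis to the alignment bar, +y to the hold-down's pivot post. In its frame (mm) the base spans x -85..140, y -85..115, top z 16; grey guide block of the bar x 77..107, y +-38, top z 46.
- platen_top (a point): Centre of the platen's upper face, z 30 mm in the jig's frame: round table, radius 40.5 mm, turning freely (drag 0.02 N m), centre pin radius 11.5 mm, top z 41. The shim turns with it. A closed fingertip pressed on the top plate with 8 to 12 N, 30 mm from the centre, carries it round; slips once the flat locks. Land at under 10 mm/s, stop at 4 to 5 N, trim height; arcs of 90 degrees with lifts.
- disc: Adjustable shim: bright flat-edged disc, radius 52, 8 thick (mm), 0.2 to 0.3 kg with its top plate, one straight edge (flat, 61 long, 42 from centre), centre hole over the platen's pin with 0.6 play. Its underside lies at z 30 in the jig's frame. Origin: centre of underside; +x points out through the flat, z up. Aligned when its +x is the jig's +x; starts 70 to 180 degrees off, either way.
- disc_flat (a point): Middle of the flat's upper edge, 8 mm above the disc's underside. On the disc sits its threaded steel top plate (radius 48 mm, same flat, hole radius 14.5), screwed to an unreported height that differs each time: its rigid upper face lies 13 to 19 mm above the disc's underside and must be found by touch. Too wide to grip across. It turns with the disc and does not sink when pressed.
- bar (a joint): Sprung alignment bar: brass, 50 mm long along the jig's y, 12 wide, z 26..36 in its frame, polished and oiled face, sliding along the jig's x; springs push it towards the platen with 5 to 6.5 N. Value in m: 0 = home, flush on the flat; about 0.010 = riding on the round rim. It moves home by itself as the flat comes square, and squares the disc over the last few degrees.
- bar_face (a point): Middle of the bar's face that touches the disc, z 31 mm in the jig's frame, 42 mm from the platen's axis when the bar is home.
- dog (a joint): Hold-down arm: flat steel, 16 mm wide, z 54..62 mm in the jig's frame, reaching 56 mm from its pivot post at x 0, y 82. Value in rad: 0 to 0.25 at the start, parked towards the jig's -x; turns counter-clockwise seen from above to its stop at 1.571, where it points to -y with its end over the shim, 5 mm or more clear. Friction 0.06 N m (1.5 N at the pin); stays where left.
- dog_pin (a point): Top centre of the hold-down's upright steel pin: 12 mm in diameter, 45 mm from the arm's pivot axis, standing from z 62 to 84 mm in the jig's frame. Push it sideways with a closed fingertip above the arm, or pinch it.
- grind_disc: Bystander: black grinding disc, radius 55 mm, 6 mm thick, lying by the jig.
- wrench: Bystander: steel wrench, 180 mm long, lying by the jig.
- washer: Bystander: steel washer, radius 16 mm, 4 mm thick, lying on the jig's base behind the bar.
- hammer: Bystander: hammer, 260 mm long.
- brush: Bystander: brush with a wooden handle, 200 mm long.
- oil_can: Bystander: upright dark can, radius 30 mm, 120 mm high.
- grinder: Bystander: angle grinder, about 270 mm long, 65 mm high.
Not all that is in view belongs to the job. Of the things like the disc, leave any that is blue, orange or turquoise; of the rest the smaller one is meant.

How it is judged:
On the way, in this order (a step that is already met when the one before it is completed fails the run):
1. the shim's flat lies flush against the bar and the bar is fully home (value of joint bar below 0.002 m and angle between the x axis of disc and the x axis of jig, either way round below 0.05 rad and value of joint dog below 0.6 rad), for 0.3 s.
2. the hold-down arm is swung over the shim to its stop (value of joint dog above 1.48 rad), for 0.2 s.
At the end, for the whole second after the job is handed in: The bar is home (within 2 mm), the shim's flat is square to it (within 3 degrees), the shim lies flat and centred on the platen and still, and the hold-down arm is within 5 degrees of its stop over the shim (value of joint bar below 0.002 m and angle between the x axis of disc and the x axis of jig, either way round below 0.05 rad and horizontal distance between disc and jig below 0.003 m and angle between disc's own z axis and vertical below 0.03 rad and value of joint dog above 1.48 rad and linear speed of disc below 0.01 m/s); the robot touches nothing.
It fails at once if the shim is pressed harder than 25 N (contact force between the fingers and disc above 25 N).
It fails at once if the shim is tipped or lifted off its platen (angle between disc's own z axis and vertical above 0.12 rad or z of disc in the frame of jig above 0.036 m).
It fails at once if another thing on the bench is shifted (distance of any of grind_disc, wrench, washer, hammer, brush, oil_can, grinder from where it was at the start of the episode above 0.03 m).
It also fails if it takes over 67 s, if anything falls off the work surface, if the arm or the gripper's body presses on something with over 40 N, if the wrist force passes 120 N, or if a joint passes its speed limit or range.

## Working session

There is one attempt and no reset: what is moved stays moved. The work goes in short steps, Python scripts to look and compute and a tool call to move; the robot and the scene stay as the last step left them, time stands still between calls to the robot, and variables do not carry over. Pictures are saved under pics/ and viewed, at most 10 in all, crops included, and the job is handed in when it is done.

Besides the shell and the picture viewer there is one more tool, called after "Request:" in YAML: its name, and indented under it one key for each argument. carry_out: Moves the arm, as the interface text tells. Its arguments: {"type":"object","properties":{"steps":{"type":"array"}},"required":["steps"]}

```bash
mkdir -p pics
python3 - <<'E'
from cell import bot,optics
import cv2,numpy as np
for n in("scene","top"):
    cv2.imwrite(f"pics/{n}0.png",optics.grab_frame(n)); m=optics.camera_model(n); print(n,np.round(m["intrinsics"],1).tolist(),np.round(m["world_from_camera"],3).tolist())
s=bot.state(); print(s)
E
```

```text
scene [[422.5, 0.0, 281.5], [0.0, 422.5, 204.6], [0.0, 0.0, 1.0]] [[0.564, 0.651, -0.508, 1.201], [0.826, -0.441, 0.352, -0.438], [0.006, -0.618, -0.786, 1.058], [0.0, 0.0, 0.0, 1.0]]
top [[457.9, 0.0, 277.0], [0.0, 457.9, 205.6], [0.0, 0.0, 1.0]] [[0.005, -0.999, 0.054, 0.484], [-1.0, -0.005, 0.001, -0.018], [-0.0, -0.054, -0.999, 1.435], [0.0, 0.0, 0.0, 1.0]]
{'time_s': 0.1, 'joints': array([ 1.09353923,  0.61583578, -0.01262371,  1.42477921,  0.00807232,
        1.10342727, -0.04039088]), 'joint_vel': array([ 0.00088815, -0.0011513 , -0.00102734, -0.00369494,  0.00049937,
       -0.00019094, -0.00287797]), 'effort': array([ 5.44163031e-04, -4.70381498e+01,  2.60011945e-01, -1.71571434e+01,
        1.00747359e-02,  5.87158691e-03, -5.32632242e-06]), 'ee_pos': array([ 0.28287954, -0.58442381,  0.23023192]), 'orientation': array([-3.05983656e+00, -7.01650252e-01,  8.46618149e-04]), 'contact_force': array([ 0.42110251, -0.24651279,  0.6115122 ]), 'ft_torque': array([-0.04012182, -0.0247376 ,  0.01036326]), 'gripper_force': 0.0, 'width': 1.0056102010835422}
```

View pics/top0.png

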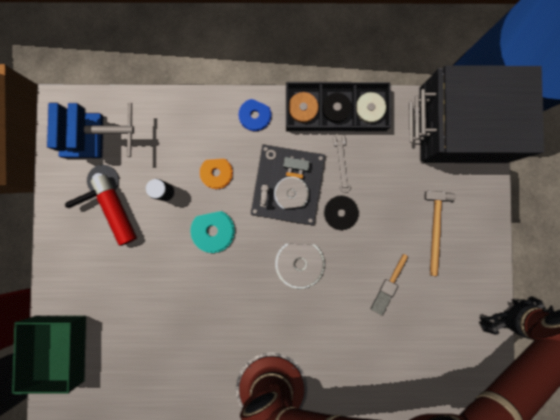

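View pics/scene0.png

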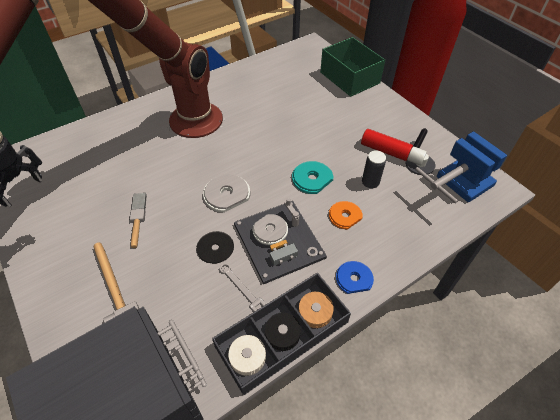

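Candidates: the light disc on the jig (top px 291,193) and the larger light disc on the table (300,265). The others are blue (255,115), orange (216,173) and turquoise (213,232). The jig's disc is the smaller of the two plain ones and sits on the platen, so it fits; I'll confirm with an enlarged crop.

Run:
```python
import cv2,numpy as np
a=cv2.imread("pics/top0.png")[135:235,240:340]; b=cv2.imread("pics/scene0.png")[190:290,225:335]
a=cv2.resize(a,(400,400),interpolation=cv2.INTER_CUBIC); b=cv2.resize(b,(396,400),interpolation=cv2.INTER_CUBIC)
cv2.imwrite("pics/crop1.png",np.hstack([a,b]))
```

```text
(no output)
```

View pics/crop1.png

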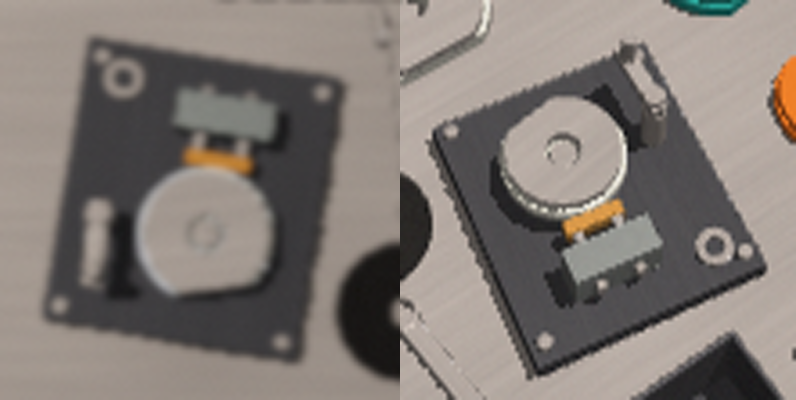

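```bash
cat > h.py <<'E'
import numpy as np
from cell import bot,optics
def ray(name,px,z,m=None):
    m=m or optics.camera_model(name);K=np.array(m["intrinsics"]);T=np.array(m["world_from_camera"])
    d=T[:3,:3]@np.linalg.inv(K)@np.r_[px,1.];o=T[:3,3]
    return (o+d*(z-o[2])/d[2])
def proj(name,P,m=None):
    m=m or optics.camera_model(name);K=np.array(m["intrinsics"]);T=np.linalg.inv(np.array(m["world_from_camera"]))
    q=(T[:3,:3]@np.array(P).T).T+T[:3,3];q=q@K.T;return q[:,:2]/q[:,2:]
def fit(J,W):
    J=np.array(J)[:,:2];W=np.array(W)[:,:2];a=J-J.mean(0);b=W-W.mean(0)
    th=np.arctan2((a[:,0]*b[:,1]-a[:,1]*b[:,0]).sum(),(a*b).sum());c,s=np.cos(th),np.sin(th);R=np.array([[c,-s],[s,c]])
    t=W.mean(0)-R@J.mean(0);return th,t,R,np.linalg.norm(J@R.T+t-W,axis=1)
E
python3 - <<'E'
from h import *
J=[(.14,.115),(.14,-.085),(-.085,-.085),(-.085,.115)]
px=np.array([(90,40),(343,80),(298,360),(45,318)])/4+[240,135]-.4
W=[ray("top",p,.016) for p in px]
th,t,R,e=fit(J,W);print(th,t,e*1e3)
px=np.array([(438,138),(535,375),(765,265),(640,42)])
px=np.c_[(px[:,0]-400)/3.6+225,px[:,1]/4+190]-.4
W2=[ray("scene",p,.016) for p in px]; print(np.round(W2,3))
print(fit([(-.085,-.085),(.14,-.085),(.14,.115),(-.085,.115)],W2))
def q(x,y,z): return ray("top",np.array([x,y])/4+[240,135]-.4,z)
for n,p,z in [("centre",(207,233),.041),("post",(97,207),.062),("pin?",(95,240),.084),("armend",(95,285),.062),("fl1",(175,297),.045),("fl2",(262,284),.045)]:
    w=q(*p,z); print(n,np.round(w,3),np.round(R.T@(w[:2]-t),4))
E
```

```text
-0.15609776108539536 [ 0.59814492 -0.06143521] [2.42396127 1.87649488 1.90692309 2.60975758]
[[ 0.511 -0.13   0.016]
 [ 0.725 -0.17   0.016]
 [ 0.754  0.029  0.016]
 [ 0.53   0.065  0.016]]
(np.float64(-0.14968738926327846), array([ 0.60061273, -0.06206227]), array([[ 0.98881775,  0.14912902],
       [-0.14912902,  0.98881775]]), array([0.00844888, 0.00322259, 0.00288441, 0.00336495]))
centre [ 0.599 -0.06   0.041] [0.0007 0.0012]
post [0.617 0.023 0.062] [0.005  0.0864]
pin? [0.59  0.024 0.084] [-0.0214  0.0829]
armend [0.558 0.024 0.062] [-0.0532  0.0784]
fl1 [ 0.55  -0.036  0.045] [-0.0517  0.0176]
fl2 [ 0.56  -0.102  0.045] [-0.0313 -0.0461]
```

Request:
carry_out:
  steps:
    - {"jaw": 0, "x": 30, "y": -19.6}
    - {"jaw": 0, "x": 30, "y": -19.6}
    - {"jaw": 0, "x": 30, "y": -19.6}
    - {"jaw": 0, "x": 30, "y": -19.6}
    - {"jaw": 0, "x": 30, "y": -19.6}
    - {"jaw": 0, "x": 30, "y": -19.6}
    - {"jaw": 0, "x": 30, "y": -19.6}
    - {"jaw": 0, "x": 30, "y": -19.6}
    - {"jaw": 0, "x": 30, "y": -19.6}
    - {"jaw": 0, "x": 30, "y": -19.6}
    - {"jaw": 0, "x": 30, "y": -19.6}
    - {"jaw": 0, "x": 30, "y": -19.6}
    - {"jaw": 0, "x": 30, "y": -19.6}
    - {"jaw": 0, "x": 30, "y": -19.6}
    - {"jaw": 0, "x": 30, "y": -19.6}
    - {"jaw": 0, "x": 30, "y": -19.6}
    - {"jaw": 0, "x": 30, "y": -19.6}
    - {"jaw": 0, "spin": -0.12}
    - {"jaw": 0, "spin": -0.12}
    - {"jaw": 0, "spin": -0.12}

```text
invalid input
```

Request:
carry_out:
  steps:
    - {"jaw": 0, "spin": -0.12}
    - {"jaw": 0, "spin": -0.12}
    - {"jaw": 0, "spin": -0.12}
    - {"jaw": 0, "spin": -0.12}
    - {"jaw": 0, "spin": -0.12}
    - {"jaw": 0}
    - {"jaw": 0}
    - {"jaw": 0}

```text
invalid input
```

Run:
```python
from h import *
import cv2
s=bot.state();print(s['time_s'],s['ee_pos'],s['orientation'],s['joints'],s['contact_force'],s['width'])
m=optics.camera_model("wrist");im=optics.grab_frame("wrist");cv2.imwrite("pics/w1.png",im)
import pickle;pickle.dump(m,open("w1.pkl","wb"));print(np.round(m["intrinsics"],1).tolist(),np.round(m["world_from_camera"],3).tolist())
```

```text
0.1 [ 0.28287954 -0.58442381  0.23023192] [-3.05983656e+00 -7.01650252e-01  8.46618149e-04] [ 1.09353923  0.61583578 -0.01262371  1.42477921  0.00807232  1.10342727
 -0.04039088] [ 0.42110251 -0.24651279  0.6115122 ] 1.0056102010835422
[[338.3, 0.0, 272.0], [0.0, 338.3, 210.8], [0.0, 0.0, 1.0]] [[0.436, -0.854, -0.285, 0.356], [-0.9, -0.414, -0.136, -0.549], [-0.002, 0.316, -0.949, 0.372], [0.0, 0.0, 0.0, 1.0]]
```

View pics/w1.png

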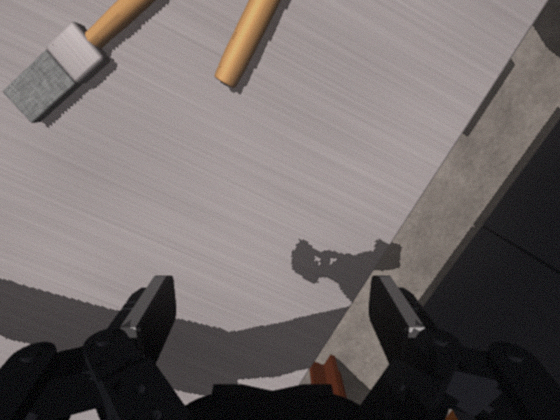

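The moves were refused, and this picture only shows the start pose (brush at 55,75 and hammer handle at 240,60). I'll give every key in each row.

Request:
carry_out:
  steps:
    - {"jaw": 0, "x": 30, "y": -19.6, "z": 0, "spin": 0}
    - {"jaw": 0, "x": 30, "y": -19.6, "z": 0, "spin": 0}
    - {"jaw": 0, "x": 30, "y": -19.6, "z": 0, "spin": 0}
    - {"jaw": 0, "x": 30, "y": -19.6, "z": 0, "spin": 0}
    - {"jaw": 0, "x": 30, "y": -19.6, "z": 0, "spin": 0}
    - {"jaw": 0, "x": 30, "y": -19.6, "z": 0, "spin": 0}
    - {"jaw": 0, "x": 30, "y": -19.6, "z": 0, "spin": 0}
    - {"jaw": 0, "x": 30, "y": -19.6, "z": 0, "spin": 0}
    - {"jaw": 0, "x": 30, "y": -19.6, "z": 0, "spin": 0}
    - {"jaw": 0, "x": 30, "y": -19.6, "z": 0, "spin": 0}
    - {"jaw": 0, "x": 30, "y": -19.6, "z": 0, "spin": 0}
    - {"jaw": 0, "x": 30, "y": -19.6, "z": 0, "spin": 0}
    - {"jaw": 0, "x": 30, "y": -19.6, "z": 0, "spin": 0}
    - {"jaw": 0, "x": 30, "y": -19.6, "z": 0, "spin": 0}
    - {"jaw": 0, "x": 30, "y": -19.6, "z": 0, "spin": 0}
    - {"jaw": 0, "x": 30, "y": -19.6, "z": 0, "spin": 0}
    - {"jaw": 0, "x": 30, "y": -19.6, "z": 0, "spin": 0}
    - {"jaw": 0, "x": 0, "y": 0, "z": 0, "spin": -0.12}
    - {"jaw": 0, "x": 0, "y": 0, "z": 0, "spin": -0.12}
    - {"jaw": 0, "x": 0, "y": 0, "z": 0, "spin": -0.12}

```text
time_s: 1.82
ee_pos: [0.5971, -0.0616, 0.2307]
orientation: [-2.881, -1.251, 0.002]
contact_force: [-0.3, 0.9, -0.1]
width: -0.001
gripper_force: 0.0
```

Request:
carry_out:
  steps:
    - {"jaw": 0, "x": 0, "y": 0, "z": 0, "spin": -0.12}
    - {"jaw": 0, "x": 0, "y": 0, "z": 0, "spin": -0.12}
    - {"jaw": 0, "x": 0, "y": 0, "z": 0, "spin": -0.12}
    - {"jaw": 0, "x": 0, "y": 0, "z": 0, "spin": -0.12}
    - {"jaw": 0, "x": 0, "y": 0, "z": 0, "spin": -0.12}
    - {"jaw": 0, "x": 0, "y": -30, "z": 0, "spin": 0}
    - {"jaw": 0, "x": 0, "y": -30, "z": 0, "spin": 0}
    - {"jaw": 0, "x": 0, "y": 0, "z": 0, "spin": 0}
    - {"jaw": 0, "x": 0, "y": 0, "z": 0, "spin": 0}

```text
time_s: 2.57
ee_pos: [0.5363, -0.0533, 0.2312]
orientation: [-2.391, -2.037, 0.002]
contact_force: [1.1, -0.6, 0.2]
width: -0.004
gripper_force: 0.0
```

Run:
```python
from h import *
import cv2
s=bot.state();print(s['time_s'],s['ee_pos'],s['orientation'],s['joints'],s['contact_force'],s['width'])
m=optics.camera_model("wrist");im=optics.grab_frame("wrist");cv2.imwrite("pics/w2.png",im)
import pickle;pickle.dump(m,open("w2.pkl","wb"));print(np.round(m["world_from_camera"],3).tolist())
```

```text
2.5667 [ 0.53628648 -0.05328162  0.23123522] [-2.39076608e+00 -2.03715575e+00  2.13697602e-03] [ 0.28670562  0.46100851 -0.33915045  1.73920165  0.18043933  0.97342193
 -0.28116782] [ 1.09922239 -0.64315173  0.24542782] -0.004310151503212829
[[0.987, -0.15, -0.051, 0.549], [-0.159, -0.936, -0.313, 0.028], [-0.001, 0.317, -0.948, 0.373], [0.0, 0.0, 0.0, 1.0]]
```

View pics/w2.png

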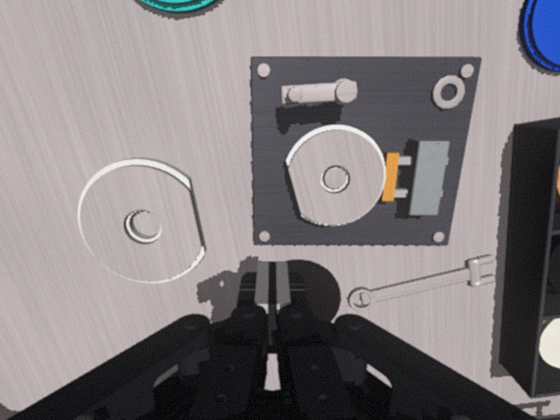

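The jig fills the view: base corners (252,57), (480,58), (449,245), (254,245), pivot post (347,90), dog pin (294,95), platen pin (335,180), bar (392,177). The shim's flat runs (288,167)-(301,214). The grinding disc lies in the gripper's shadow around (310,290).

Run:
```python
from h import *
import pickle,cv2
m=pickle.load(open("w2.pkl","rb"))
r=lambda p,z:ray("",np.array(p,float),z,m)
J=[(-.085,.115),(.14,.115),(.14,-.085),(-.085,-.085)]
W=[r(p,.016) for p in [(251.5,57),(480,58),(449,245),(254,245)]]
th,t,R,e=fit(J,W);print(th,t,e*1e3)
for n,p,z in [("centre",(335,180),.041),("post",(347,90),.066),("pin",(293.5,95),.084),("f1",(288,167),.047),("f2",(301,214),.047),("bar",(386,177),.036)]:
    w=r(p,z);print(n,np.round(w,4),np.round(R.T@(w[:2]-t),4))
im=cv2.imread("pics/w2.png")
cv2.imwrite("pics/crop2.png",cv2.resize(im[50:250,240:490],(800,640),interpolation=cv2.INTER_CUBIC)[:600])
```

```text
-0.1582685847929 [ 0.59955163 -0.05837827] [1.81181859 2.96847744 1.07735275 1.32264918]
centre [ 0.5991 -0.0597  0.041 ] [-0.0003 -0.0013]
post [0.6134 0.0238 0.066 ] [0.0007 0.0833]
pin [0.5666 0.0271 0.084 ] [-0.046   0.0792]
f1 [ 0.5543 -0.0379  0.047 ] [-0.0479  0.0131]
f2 [ 0.5604 -0.088   0.047 ] [-0.034  -0.0354]
bar [ 0.6513 -0.0661  0.036 ] [0.0523 0.0006]
```

View pics/crop2.png

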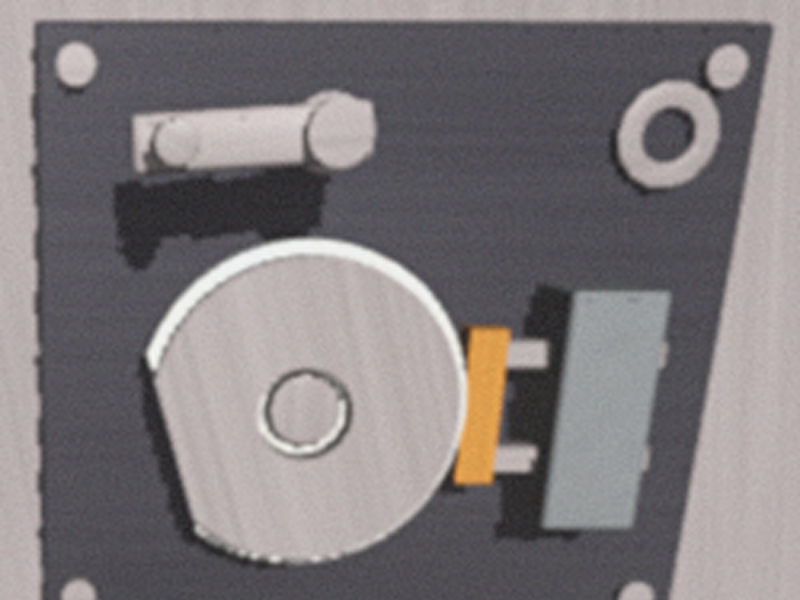

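Request:
carry_out:
  steps:
    - {"jaw": 0, "x": -5.8, "y": 28, "z": 0, "spin": 0}
    - {"jaw": 0, "x": -5.8, "y": 28, "z": 0, "spin": 0}
    - {"jaw": 0, "x": -5.8, "y": 28, "z": 0, "spin": 0}
    - {"jaw": 0, "x": 0, "y": 0, "z": 23, "spin": 0.112}
    - {"jaw": 0, "x": 0, "y": 0, "z": 23, "spin": 0.112}
    - {"jaw": 0, "x": 0, "y": 0, "z": 23, "spin": 0.112}
    - {"jaw": 0, "x": 0, "y": 0, "z": 23, "spin": 0.112}
    - {"jaw": 0, "x": 0, "y": 0, "z": 23, "spin": 0.112}
    - {"jaw": 0, "x": 0, "y": 0, "z": 23, "spin": 0.112}
    - {"jaw": 0, "x": 0, "y": 0, "z": 23, "spin": 0.112}
    - {"jaw": 0, "x": 0, "y": 0, "z": 6, "spin": 0}
    - {"jaw": 0, "x": 0, "y": 0, "z": 6, "spin": 0}
    - {"jaw": 0, "x": 0, "y": 0, "z": 0, "spin": 0}
    - {"jaw": 0, "x": 0, "y": 0, "z": 0, "spin": 0}

```text
time_s: 3.78
ee_pos: [0.6192, -0.0841, 0.0592]
orientation: [2.987, 0.971, 0.003]
contact_force: [-0.1, -0.1, 0.1]
width: 0.001
gripper_force: 0.0
```

Request:
carry_out:
  steps:
    - {"jaw": 0, "x": -1.9, "y": -1.8, "z": 0.8, "spin": 0}
    - {"jaw": 0, "x": 0, "y": 0, "z": 0.8, "spin": 0}
    - {"jaw": 0, "x": 0, "y": 0, "z": 0.8, "spin": 0}
    - {"jaw": 0, "x": 0, "y": 0, "z": 0.8, "spin": 0}
    - {"jaw": 0, "x": 0, "y": 0, "z": 0.8, "spin": 0}
    - {"jaw": 0, "x": 0, "y": 0, "z": 0.8, "spin": 0}
    - {"jaw": 0, "x": 0, "y": 0, "z": 0.8, "spin": 0}
    - {"jaw": 0, "x": 0, "y": 0, "z": 0.8, "spin": 0}
    - {"jaw": 0, "x": 0, "y": 0, "z": 0.8, "spin": 0}
    - {"jaw": 0, "x": 0, "y": 0, "z": 0.8, "spin": 0}
    - {"jaw": 0, "x": 0, "y": 0, "z": 0.4, "spin": 0}
    - {"jaw": 0, "x": 0, "y": 0, "z": 0.4, "spin": 0}

```text
time_s: 4.78
ee_pos: [0.6154, -0.0835, 0.0494]
orientation: [-2.988, -0.969, 0.0]
contact_force: [0.5, 0.1, 0.4]
width: 0.001
gripper_force: 0.0
```

Request:
carry_out:
  steps:
    - {"jaw": 0, "x": 0, "y": 0, "z": 0.5, "spin": 0}
    - {"jaw": 0, "x": 0, "y": 0, "z": 0.5, "spin": 0}
    - {"jaw": 0, "x": 0, "y": 0, "z": 0, "spin": 0}

```text
time_s: 5.03
ee_pos: [0.6154, -0.0835, 0.0485]
orientation: [-2.988, -0.969, 0.0]
contact_force: [-0.7, -0.1, -0.2]
width: -0.002
gripper_force: 0.0
```

Request:
carry_out:
  steps:
    - {"jaw": 0, "x": 0, "y": 0, "z": 0.5, "spin": 0}
    - {"jaw": 0, "x": 0, "y": 0, "z": 0.5, "spin": 0}
    - {"jaw": 0, "x": 0, "y": 0, "z": 0, "spin": 0}

```text
time_s: 5.28
ee_pos: [0.6153, -0.0835, 0.0474]
orientation: [-2.988, -0.969, 0.0]
contact_force: [0.5, -0.3, 0.3]
width: 0.002
gripper_force: 0.0
```

Request:
carry_out:
  steps:
    - {"jaw": 0, "x": 0, "y": 0, "z": 0.5, "spin": 0}
    - {"jaw": 0, "x": 0, "y": 0, "z": 0.5, "spin": 0}
    - {"jaw": 0, "x": 0, "y": 0, "z": 0, "spin": 0}

```text
time_s: 5.53
ee_pos: [0.6153, -0.0835, 0.0464]
orientation: [-2.988, -0.969, 0.0]
contact_force: [-0.6, -0.2, 0.3]
width: -0.005
gripper_force: 0.0
```

Request:
carry_out:
  steps:
    - {"jaw": 0, "x": 0, "y": 0, "z": 0.5, "spin": 0}
    - {"jaw": 0, "x": 0, "y": 0, "z": 0.5, "spin": 0}
    - {"jaw": 0, "x": 0, "y": 0, "z": 0, "spin": 0}

```text
time_s: 5.78
ee_pos: [0.6154, -0.0835, 0.0456]
orientation: [-2.989, -0.969, -0.0]
contact_force: [0.4, 0.7, 0.7]
width: -0.004
gripper_force: 0.2
```

Request:
carry_out:
  steps:
    - {"jaw": 0, "x": 0, "y": 0, "z": 0.5, "spin": 0}
    - {"jaw": 0, "x": 0, "y": 0, "z": 0, "spin": 0}
    - {"jaw": 0, "x": 0, "y": 0, "z": 0, "spin": 0}

```text
time_s: 6.03
ee_pos: [0.6155, -0.0836, 0.0455]
orientation: [2.988, 0.969, 0.0]
contact_force: [-1.2, 0.6, 4.3]
width: -0.004
gripper_force: 2.2
```

Request:
carry_out:
  steps:
    - {"jaw": 0, "x": 0, "y": 0, "z": 0.3, "spin": 0}
    - {"jaw": 0, "x": 0, "y": 0, "z": 0.3, "spin": 0}
    - {"jaw": 0, "x": 0, "y": 0, "z": 0, "spin": 0}

```text
time_s: 6.28
ee_pos: [0.6155, -0.0836, 0.0454]
orientation: [2.988, 0.968, 0.001]
contact_force: [-1.8, -0.2, 7.4]
width: 0.003
gripper_force: 3.8
```

Request:
carry_out:
  steps:
    - {"jaw": 0, "x": 0, "y": 0, "z": 0.4, "spin": 0}
    - {"jaw": 0, "x": 0, "y": 0, "z": 0, "spin": 0}
    - {"jaw": 0, "x": 1.8, "y": -0.05, "z": 0, "spin": -0.06}
    - {"jaw": 0, "x": 1.8, "y": -0.05, "z": 0, "spin": -0.06}
    - {"jaw": 0, "x": 1.8, "y": -0.05, "z": 0, "spin": -0.06}
    - {"jaw": 0, "x": 1.8, "y": -0.05, "z": 0, "spin": -0.06}

```text
time_s: 6.78
ee_pos: [0.6207, -0.0795, 0.0454]
orientation: [2.849, 1.322, -0.0]
contact_force: [-3.0, -1.1, 9.4]
width: 0.001
gripper_force: 4.6
```

Request:
carry_out:
  steps:
    - {"jaw": 0, "x": 2.4, "y": -0.1, "z": 0.05, "spin": -0.08}
    - {"jaw": 0, "x": 2.4, "y": -0.1, "z": 0.05, "spin": -0.08}
    - {"jaw": 0, "x": 2.4, "y": -0.1, "z": 0, "spin": -0.08}
    - {"jaw": 0, "x": 2.4, "y": -0.1, "z": 0, "spin": -0.08}
    - {"jaw": 0, "x": 2.4, "y": -0.1, "z": 0, "spin": -0.08}
    - {"jaw": 0, "x": 2.4, "y": -0.1, "z": 0, "spin": -0.08}

```text
time_s: 7.28
ee_pos: [0.6279, -0.0681, 0.0454]
orientation: [2.451, 1.96, -0.0]
contact_force: [-1.3, -2.2, 8.7]
width: -0.0
gripper_force: 4.2
```

Run:
```python
from h import *
import cv2
s=bot.state();print(s['time_s'],s['ee_pos'],s['contact_force'])
cv2.imwrite("pics/w3.png",optics.grab_frame("top"))
im=cv2.imread("pics/w3.png")[135:235,240:340];cv2.imwrite("pics/c3.png",cv2.resize(im,(500,500),interpolation=cv2.INTER_CUBIC))
```

```text
7.2833 [ 0.62790811 -0.06810616  0.04543888] [-1.29080707 -2.17217678  8.71307891]
```

View pics/c3.png

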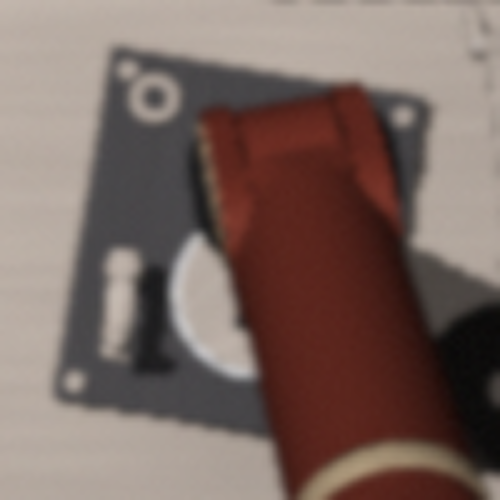

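The round rim now shows at (185,320), where the flat's end used to be, so the shim is being carried round. Continuing the arc.

Request:
carry_out:
  steps:
    - {"jaw": 0, "x": 2.4, "y": -0.1, "z": 0.05, "spin": -0.08}
    - {"jaw": 0, "x": 2.4, "y": -0.1, "z": 0.05, "spin": -0.08}
    - {"jaw": 0, "x": 2.4, "y": -0.1, "z": 0, "spin": -0.08}
    - {"jaw": 0, "x": 2.4, "y": -0.1, "z": 0, "spin": -0.08}
    - {"jaw": 0, "x": 2.4, "y": -0.1, "z": 0, "spin": -0.08}
    - {"jaw": 0, "x": 2.4, "y": -0.1, "z": 0, "spin": -0.08}

```text
time_s: 7.83
ee_pos: [0.6291, -0.0543, 0.0455]
orientation: [1.913, 2.484, 0.001]
contact_force: [0.7, -3.4, 7.8]
width: -0.002
gripper_force: 3.4
```

Request:
carry_out:
  steps:
    - {"jaw": 0, "x": 2.4, "y": -0.1, "z": 0, "spin": -0.08}
    - {"jaw": 0, "x": 2.4, "y": -0.1, "z": 0, "spin": -0.08}
    - {"jaw": 0, "x": 2.4, "y": -0.1, "z": 0, "spin": -0.08}
    - {"jaw": 0, "x": 2.4, "y": -0.1, "z": 0, "spin": -0.08}
    - {"jaw": 0, "x": 2.4, "y": -0.1, "z": 0, "spin": -0.08}

```text
time_s: 8.25
ee_pos: [0.6247, -0.0429, 0.0455]
orientation: [1.381, 2.813, 0.002]
contact_force: [1.5, -2.1, 6.2]
width: -0.003
gripper_force: 2.9
```

```bash
python3 -c "
from h import *
s=bot.state();print(s['joints'],s['contact_force'])"
```

```text
[ 0.32065688  0.84317145 -0.49727838  1.66640723  0.54358938  0.76602645
  0.22440628] [ 1.46995183 -2.10219486  6.2082476 ]
```

Request:
carry_out:
  steps:
    - {"jaw": 0, "x": 0, "y": 0, "z": 0.3, "spin": 0}
    - {"jaw": 0, "x": 0, "y": 0, "z": 0.3, "spin": 0}
    - {"jaw": 0, "x": 2.4, "y": -0.1, "z": 0.05, "spin": -0.08}
    - {"jaw": 0, "x": 2.4, "y": -0.1, "z": 0.05, "spin": -0.08}
    - {"jaw": 0, "x": 2.4, "y": -0.1, "z": 0.05, "spin": -0.08}
    - {"jaw": 0, "x": 2.4, "y": -0.1, "z": 0.05, "spin": -0.08}
    - {"jaw": 0, "x": 2.4, "y": -0.1, "z": 0.05, "spin": -0.08}
    - {"jaw": 0, "x": 2.4, "y": -0.1, "z": 0.05, "spin": -0.08}

```text
time_s: 8.92
ee_pos: [0.6148, -0.033, 0.0454]
orientation: [0.672, 3.059, 0.002]
contact_force: [3.1, -1.9, 8.4]
width: -0.004
gripper_force: 4.1
```

Request:
carry_out:
  steps:
    - {"jaw": 0, "x": 2.4, "y": -0.2, "z": 0.05, "spin": -0.08}
    - {"jaw": 0, "x": 2.4, "y": -0.2, "z": 0.05, "spin": -0.08}
    - {"jaw": 0, "x": 2.4, "y": -0.2, "z": 0.05, "spin": -0.08}
    - {"jaw": 0, "x": 2.4, "y": -0.2, "z": 0.05, "spin": -0.08}
    - {"jaw": 0, "x": 2.4, "y": -0.1, "z": 0.05, "spin": -0.08}
    - {"jaw": 0, "x": 2.4, "y": -0.1, "z": 0, "spin": -0.08}

```text
time_s: 9.42
ee_pos: [0.601, -0.0286, 0.0454]
orientation: [-0.076, 3.13, 0.003]
contact_force: [2.6, 0.3, 8.1]
width: -0.001
gripper_force: 4.2
```

Request:
carry_out:
  steps:
    - {"jaw": 0, "x": 1.8, "y": -0.05, "z": 0.05, "spin": -0.06}
    - {"jaw": 0, "x": 1.8, "y": -0.05, "z": 0.05, "spin": -0.06}
    - {"jaw": 0, "x": 1.8, "y": -0.05, "z": 0.05, "spin": -0.06}
    - {"jaw": 0, "x": 1.8, "y": -0.05, "z": 0.05, "spin": -0.06}
    - {"jaw": 0, "x": 0, "y": 0, "z": 0, "spin": 0}

```text
time_s: 9.83
ee_pos: [0.592, -0.0296, 0.0453]
orientation: [-0.449, 3.102, 0.002]
contact_force: [-1.4, 0.8, 12.4]
width: 0.001
gripper_force: 6.3
```

Run:
```python
from h import *
import cv2
s=bot.state();print(s['time_s'],s['ee_pos'],s['contact_force'],s['joints'])
a=cv2.resize(optics.grab_frame("top")[135:235,240:340],(390,390),interpolation=cv2.INTER_CUBIC)
b=cv2.resize(optics.grab_frame("scene")[190:290,225:325],(390,390),interpolation=cv2.INTER_CUBIC)
cv2.imwrite("pics/c4.png",np.hstack([a,b]))
```

```text
9.8333 [ 0.59197064 -0.02957898  0.04528977] [-1.40366047  0.82767202 12.37796932] [ 0.47297223  0.8937635  -0.79384698  1.76146776  0.83072618  0.84953681
  1.14246695]
```

View pics/c4.png

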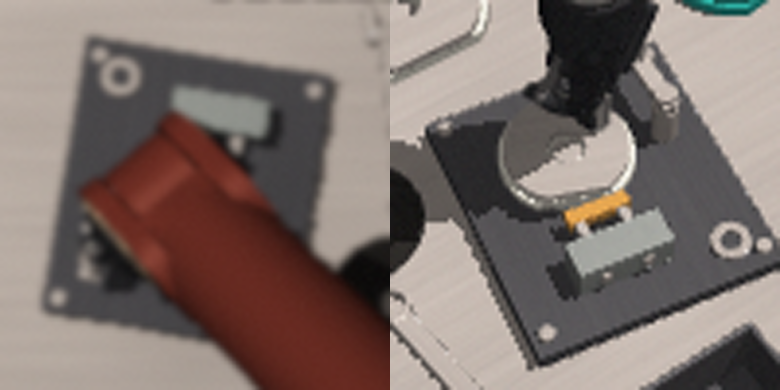

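In the scene crop the flat is nearly against the bar (≈600,205). The tangential force has reversed, so the bar is squaring the shim. I'll continue gently, slightly past lock.

Request:
carry_out:
  steps:
    - {"jaw": 0, "x": 0.9, "y": 0, "z": -0.3, "spin": -0.03}
    - {"jaw": 0, "x": 0.9, "y": 0, "z": -0.1, "spin": -0.03}
    - {"jaw": 0, "x": 0.9, "y": 0, "z": 0, "spin": -0.03}
    - {"jaw": 0, "x": 0, "y": 0, "z": 0, "spin": 0}

```text
time_s: 10.27
ee_pos: [0.5885, -0.0307, 0.0453]
orientation: [-0.587, 3.081, 0.0]
contact_force: [-1.4, -0.1, 12.2]
width: 0.002
gripper_force: 6.2
```

Request:
carry_out:
  steps:
    - {"jaw": 0, "x": 0.9, "y": 0, "z": -0.3, "spin": -0.03}
    - {"jaw": 0, "x": 0.9, "y": 0, "z": -0.1, "spin": -0.03}
    - {"jaw": 0, "x": 0.9, "y": 0, "z": 0, "spin": -0.03}
    - {"jaw": 0, "x": 0, "y": 0, "z": 0, "spin": 0}

```text
time_s: 10.6
ee_pos: [0.5858, -0.0319, 0.0453]
orientation: [-0.725, 3.052, 0.0]
contact_force: [-0.6, 0.1, 10.8]
width: 0.001
gripper_force: 5.3
```

Request:
carry_out:
  steps:
    - {"jaw": 0, "x": 1.2, "y": 0, "z": -0.2, "spin": -0.04}
    - {"jaw": 0, "x": 1.2, "y": 0, "z": -0.1, "spin": -0.04}
    - {"jaw": 0, "x": 1.2, "y": 0, "z": 0, "spin": -0.04}
    - {"jaw": 0, "x": 0, "y": 0, "z": 0, "spin": 0}

```text
time_s: 10.93
ee_pos: [0.5841, -0.0326, 0.0454]
orientation: [-0.906, 2.999, 0.003]
contact_force: [1.8, 1.4, 6.3]
width: -0.001
gripper_force: 3.1
```

Request:
carry_out:
  steps:
    - {"jaw": 0, "x": 0, "y": 0, "z": -1, "spin": 0}
    - {"jaw": 0, "x": 0, "y": 0, "z": -2, "spin": 0}
    - {"jaw": 0, "x": 0, "y": 0, "z": -15, "spin": 0}
    - {"jaw": 0, "x": 0, "y": 0, "z": -35, "spin": 0}
    - {"jaw": 0, "x": 0, "y": 0, "z": -35, "spin": 0}
    - {"jaw": 0, "x": 0, "y": 0, "z": -35, "spin": 0}
    - {"jaw": 0, "x": 0, "y": 0, "z": 0, "spin": 0}
    - {"jaw": 0, "x": 0, "y": 0, "z": 0, "spin": 0}

```text
time_s: 11.6
ee_pos: [0.5818, -0.0342, 0.1693]
orientation: [-0.905, 3.004, -0.002]
contact_force: [-1.5, -0.2, -1.2]
width: -0.0
gripper_force: 0.0
```

Run:
```python
from h import *
import cv2,pickle
s=bot.state();print(s['time_s'],s['ee_pos'],s['orientation'],s['contact_force'])
m=optics.camera_model("wrist");pickle.dump(m,open("w5.pkl","wb"))
im=optics.grab_frame("wrist");cv2.imwrite("pics/w5.png",im)
print(proj("",[(.599,-.0595,.041),(.6134,.0238,.066),(.5666,.0271,.084)],m))
a=cv2.resize(optics.grab_frame("scene")[190:290,225:325],(380,380),interpolation=cv2.INTER_CUBIC)
b=np.zeros((420,800,3),np.uint8);b[:380,420:]=a;b[:315,:420]=cv2.resize(im,(420,315),interpolation=cv2.INTER_AREA)
cv2.imwrite("pics/c5.png",b)
```

```text
11.6 [ 0.58180137 -0.03424926  0.16931964] [-9.04583615e-01  3.00436849e+00 -2.36843738e-03] [-1.4771849  -0.16747816 -1.24143327]
[[235.16995766 200.40325023]
 [309.54708892 277.25574094]
 [352.930847   244.74643538]]
```

View pics/c5.png

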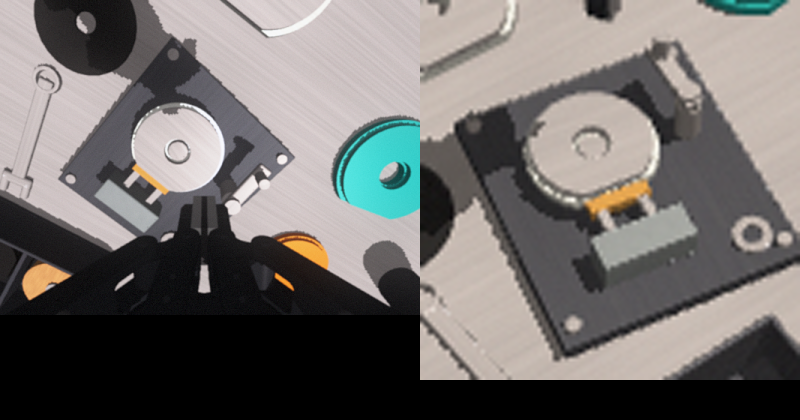

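The flat (scene crop ≈590-650,200) lies along the bar. I'll check the bar's travel numerically from its orange pixels.

Run:
```python
from h import *
import cv2,pickle
c,s_=np.cos(-.157),np.sin(-.157);R=np.array([[c,-s_],[s_,c]]);t=np.array([.599,-.0595])
for f in("w2","w5"):
    m=pickle.load(open(f+".pkl","rb"));im=cv2.imread(f"pics/{f}.png");h=cv2.cvtColor(im,cv2.COLOR_BGR2HSV)
    k=cv2.inRange(h,(10,130,120),(28,255,255));n,l,st,ce=cv2.connectedComponentsWithStats(k)
    p0=proj("",[np.r_[R@[.05,0]+t,.036]],m)[0]
    i=1+np.argmin(np.linalg.norm(ce[1:]-p0,axis=1)+1e4*(st[1:,4]<100))
    ys,xs=np.where(l==i);W=np.array([ray("",np.array([x,y],float),.036,m)[:2] for x,y in zip(xs,ys)]);J=(W-t)@R
    print(f,len(xs),ce[i],np.percentile(J,[1,50,99],axis=0).round(4).tolist())
    hh=proj("",[np.r_[R@[0,0]+t,.041]],m);print(hh)
```

```text
w2 552 [390.30434783 175.85688406] [[0.0507, -0.0227], [0.057, 0.0027], [0.0627, 0.027]]
[[334.91411718 179.85236686]]
w5 404 [199.26732673 238.49752475] [[0.0463, -0.0236], [0.0496, 0.0002], [0.0534, 0.0252]]
[[235.16995766 200.40325023]]
```

The bar's outer edge moved from x=62.7 mm to 53.4 mm (54 is home), so it is home and the flat is flush. Next is the dog: turn the tool at height.

Request:
carry_out:
  steps:
    - {"jaw": 0, "x": 0, "y": 0, "z": 0, "spin": 0.12}
    - {"jaw": 0, "x": 0, "y": 0, "z": 0, "spin": 0.12}
    - {"jaw": 0, "x": 0, "y": 0, "z": 0, "spin": 0.12}
    - {"jaw": 0, "x": 0, "y": 0, "z": 0, "spin": 0.12}
    - {"jaw": 0, "x": 0, "y": 0, "z": 0, "spin": 0.12}
    - {"jaw": 0, "x": 0, "y": 0, "z": 0, "spin": 0.12}
    - {"jaw": 0, "x": 0, "y": 0, "z": 0, "spin": 0.12}
    - {"jaw": 0, "x": 0, "y": 0, "z": 0, "spin": 0.12}
    - {"jaw": 0, "x": 0, "y": 0, "z": 0, "spin": 0.12}
    - {"jaw": 0, "x": 0, "y": 0, "z": 0, "spin": 0.12}
    - {"jaw": 0, "x": 0, "y": 0, "z": 0, "spin": 0.12}
    - {"jaw": 0, "x": 0, "y": 0, "z": 0, "spin": 0.12}
    - {"jaw": 0, "x": 0, "y": 0, "z": 0, "spin": 0.12}
    - {"jaw": 0, "x": 0, "y": 0, "z": 0, "spin": 0.12}
    - {"jaw": 0, "x": 0, "y": 0, "z": 0, "spin": 0.12}
    - {"jaw": 0, "x": 0, "y": 0, "z": 0, "spin": 0.12}
    - {"jaw": 0, "x": 0, "y": 0, "z": 0, "spin": 0.12}
    - {"jaw": 0, "x": 0, "y": 0, "z": 0, "spin": 0.12}
    - {"jaw": 0, "x": 0, "y": 0, "z": 0, "spin": 0.12}

```text
time_s: 13.28
ee_pos: [0.5795, -0.0349, 0.1647]
orientation: [-2.359, -2.07, 0.005]
contact_force: [-0.1, 0.1, -0.2]
width: 0.005
gripper_force: 0.0
```

Request:
carry_out:
  steps:
    - {"jaw": 0, "x": 0, "y": 0, "z": 0, "spin": 0.11}
    - {"jaw": 0, "x": 0, "y": 0, "z": 0, "spin": 0.11}
    - {"jaw": 0, "x": 0, "y": 0, "z": 0, "spin": 0.11}
    - {"jaw": 0, "x": 0, "y": 0, "z": 0, "spin": 0.11}
    - {"jaw": 0, "x": 0, "y": 0, "z": 0, "spin": 0.11}
    - {"jaw": 0, "x": 0, "y": 0, "z": 0, "spin": 0}
    - {"jaw": 0, "x": 0, "y": 0, "z": 0, "spin": 0}

```text
time_s: 13.87
ee_pos: [0.5799, -0.0346, 0.1653]
orientation: [-2.828, -1.365, 0.005]
contact_force: [0.1, 0.2, 0.1]
width: 0.0
gripper_force: 0.0
```

Request:
carry_out:
  steps:
    - {"jaw": 0, "x": 21.4, "y": -18.3, "z": 0, "spin": 0}
    - {"jaw": 0, "x": 21.4, "y": -18.3, "z": 0, "spin": 0}
    - {"jaw": 0, "x": 21.4, "y": -18.3, "z": 0, "spin": 0}
    - {"jaw": 0, "x": 0, "y": 0, "z": 0, "spin": 0}
    - {"jaw": 0, "x": 0, "y": 0, "z": 25, "spin": 0}
    - {"jaw": 0, "x": 0, "y": 0, "z": 25, "spin": 0}
    - {"jaw": 0, "x": 0, "y": 0, "z": 20, "spin": 0}
    - {"jaw": 0, "x": 0, "y": 0, "z": 15, "spin": 0}
    - {"jaw": 0, "x": 0, "y": 0, "z": 10, "spin": 0}
    - {"jaw": 0, "x": 0, "y": 0, "z": 0, "spin": 0}
    - {"jaw": 0, "x": 0, "y": 0, "z": 0, "spin": 0}

```text
time_s: 14.78
ee_pos: [0.5779, 0.0498, 0.0712]
orientation: [-2.83, -1.363, 0.001]
contact_force: [0.3, -0.5, -1.2]
width: -0.002
gripper_force: 0.0
```

Request:
carry_out:
  steps:
    - {"jaw": 0, "x": -3.6, "y": 0.15, "z": 0, "spin": -0.08}
    - {"jaw": 0, "x": -3.6, "y": 0.15, "z": 0, "spin": -0.08}
    - {"jaw": 0, "x": -3.6, "y": 0.15, "z": 0, "spin": -0.08}
    - {"jaw": 0, "x": -3.6, "y": 0.15, "z": 0, "spin": -0.08}
    - {"jaw": 0, "x": -3.6, "y": 0.15, "z": 0, "spin": -0.08}
    - {"jaw": 0, "x": -3.6, "y": 0.15, "z": 0, "spin": -0.08}
    - {"jaw": 0, "x": -3.6, "y": 0.15, "z": 0, "spin": -0.08}
    - {"jaw": 0, "x": -3.6, "y": 0.15, "z": 0, "spin": -0.08}

```text
time_s: 15.45
ee_pos: [0.5693, 0.0245, 0.0731]
orientation: [2.253, 2.189, 0.006]
contact_force: [0.1, 1.8, -1.7]
width: 0.005
gripper_force: 1.0
```

Request:
carry_out:
  steps:
    - {"jaw": 0, "x": -3.6, "y": 0.05, "z": 0.3, "spin": -0.08}
    - {"jaw": 0, "x": -3.6, "y": 0.05, "z": 0.3, "spin": -0.08}
    - {"jaw": 0, "x": -3.6, "y": 0.05, "z": 0.3, "spin": -0.08}
    - {"jaw": 0, "x": -3.6, "y": 0.05, "z": 0.3, "spin": -0.08}
    - {"jaw": 0, "x": -3.6, "y": 0.05, "z": 0.3, "spin": -0.08}
    - {"jaw": 0, "x": -3.6, "y": 0.05, "z": 0.3, "spin": -0.08}
    - {"jaw": 0, "x": -3.6, "y": 0.05, "z": 0, "spin": -0.08}
    - {"jaw": 0, "x": -3.6, "y": 0.05, "z": 0, "spin": -0.08}
    - {"jaw": 0, "x": -3.6, "y": 0.05, "z": 0, "spin": -0.08}

```text
time_s: 16.2
ee_pos: [0.5791, -0.0054, 0.0718]
orientation: [1.336, 2.84, 0.006]
contact_force: [0.1, 2.7, -0.1]
width: 0.0
gripper_force: 1.2
```

Request:
carry_out:
  steps:
    - {"jaw": 0, "x": -3.6, "y": 0.1, "z": 0, "spin": -0.08}
    - {"jaw": 0, "x": -3.6, "y": 0.1, "z": 0, "spin": -0.08}
    - {"jaw": 0, "x": -2, "y": 0.05, "z": 0, "spin": -0.04}
    - {"jaw": 0, "x": -2, "y": 0.05, "z": 0, "spin": -0.04}
    - {"jaw": 0, "x": 0, "y": 0, "z": 0, "spin": 0}

```text
time_s: 16.62
ee_pos: [0.5868, -0.0143, 0.0712]
orientation: [0.994, 2.978, 0.003]
contact_force: [-1.5, 2.1, 0.7]
width: 0.003
gripper_force: 0.4
```

Request:
carry_out:
  steps:
    - {"jaw": 0, "x": -2, "y": 0.05, "z": 0, "spin": -0.04}
    - {"jaw": 0, "x": -2, "y": 0.05, "z": 0, "spin": -0.04}
    - {"jaw": 0, "x": -1, "y": 0, "z": 0, "spin": -0.02}
    - {"jaw": 0, "x": 0, "y": 0, "z": 0, "spin": 0}

```text
time_s: 16.95
ee_pos: [0.589, -0.0164, 0.0705]
orientation: [-0.844, -3.025, -0.001]
contact_force: [-3.9, 1.6, 3.7]
width: -0.004
gripper_force: 2.4
```

Request:
carry_out:
  steps:
    - {"jaw": 0, "x": -1, "y": 0, "z": -0.3, "spin": -0.02}
    - {"jaw": 0, "x": -1, "y": 0, "z": -0.3, "spin": -0.02}
    - {"jaw": 0, "x": 0, "y": 0, "z": 0, "spin": 0}
    - {"jaw": 0, "x": 0, "y": 0, "z": 0, "spin": 0}

```text
time_s: 17.28
ee_pos: [0.589, -0.0169, 0.0705]
orientation: [-0.782, -3.038, 0.0]
contact_force: [-6.5, 3.2, 4.4]
width: 0.002
gripper_force: 3.7
```

It has hit the stop: the force is up to about 7 N with no further motion. Back off, lift, look.

Request:
carry_out:
  steps:
    - {"jaw": 0, "x": 3, "y": 0, "z": 0, "spin": 0}
    - {"jaw": 0, "x": 6, "y": 0, "z": 0, "spin": 0}
    - {"jaw": 0, "x": 6, "y": 0, "z": -2, "spin": 0}
    - {"jaw": 0, "x": 0, "y": 0, "z": -20, "spin": 0}
    - {"jaw": 0, "x": 0, "y": 0, "z": -35, "spin": 0}
    - {"jaw": 0, "x": 0, "y": 0, "z": -35, "spin": 0}
    - {"jaw": 0, "x": 0, "y": 0, "z": -35, "spin": 0}
    - {"jaw": 0, "x": 20, "y": 0, "z": 0, "spin": 0}
    - {"jaw": 0, "x": 20, "y": 0, "z": 0, "spin": 0}
    - {"jaw": 0, "x": 0, "y": 0, "z": 0, "spin": 0}
    - {"jaw": 0, "x": 0, "y": 0, "z": 0, "spin": 0}

```text
time_s: 18.2
ee_pos: [0.5432, 0.008, 0.198]
orientation: [0.782, 3.041, -0.002]
contact_force: [-0.1, -0.5, 0.0]
width: 0.001
gripper_force: 0.0
```

Run:
```python
from h import *
import cv2
s=bot.state();print(s['time_s'],s['ee_pos'],s['contact_force'])
im=optics.grab_frame("wrist")
a=cv2.resize(optics.grab_frame("scene")[190:290,225:325],(380,380),interpolation=cv2.INTER_CUBIC)
b=np.zeros((420,800,3),np.uint8);b[:380,420:]=a;b[:315,:420]=cv2.resize(im,(420,315),interpolation=cv2.INTER_AREA)
cv2.imwrite("pics/c6.png",b)
```

```text
18.2 [0.54319075 0.00798121 0.19803374] [-0.14468573 -0.53448437  0.02102549]
```

View pics/c6.png

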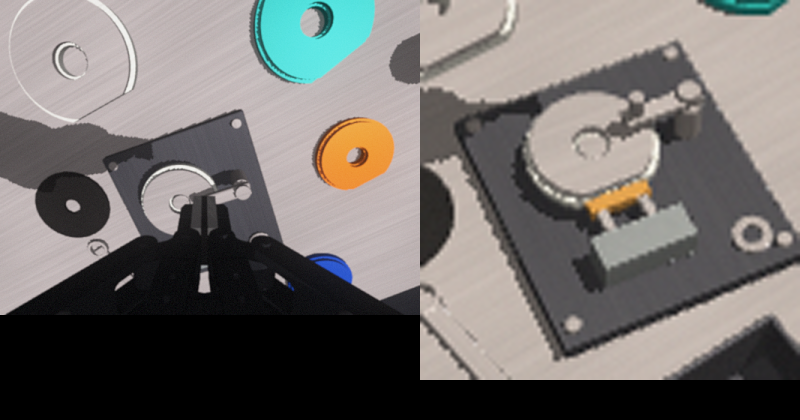

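Run:
```python
from h import *
c,s_=np.cos(-.157),np.sin(-.157);R=np.array([[c,-s_],[s_,c]]);t=np.array([.599,-.0595])
for a in (1.3,1.4,1.48,1.571):
    P=[np.r_[R@(np.array([0,.082])+r*np.array([-np.cos(a),-np.sin(a)]))+t,z] for r,z in((.045,.084),(.056,.062),(0,.066))]
    print(a,((proj("scene",P)-[225,190])*3.8+[420,0]).round(0).tolist())
```

```text
1.3 [[631.0, 84.0], [617.0, 103.0], [688.0, 90.0]]
1.4 [[632.0, 89.0], [618.0, 109.0], [688.0, 90.0]]
1.48 [[634.0, 92.0], [620.0, 113.0], [688.0, 90.0]]
1.571 [[636.0, 96.0], [623.0, 118.0], [688.0, 90.0]]
```

The predicted pin position at the stop is (636,96) and I see it at about (635,98). The arm is at its stop, the bar is home and the robot is clear.

```bash
python3 -c "
from cell import bot
print(bot.close_job())"
```

```text
the job is handed in; nothing more can be done
None
```

The job is handed in (verdict not shown): the images show the shim's flat flush on the bar with the bar home and the hold-down at its stop, the highest press I read on the shim was about 12 N, and the clock stood at about 18 s.

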